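# Reset the food processor and hold it at slow run

### The arm

A 7-joint arm with a two-finger parallel gripper is mounted at the origin on the work surface. World frame = base frame: x ahead of the robot, y to its left, z up, the work surface at z = 0. Lengths are in m, angles in degrees, forces in N, time in s.
With the tool pointing down it reaches from about 0.35 to 0.9 m from the base axis. Payload 19.9 kg.
Tool frame: the origin (TCP) lies at the very end of the fingers, on their centre line; the grasp point (between the pads) lies 19 mm behind it; z points along the fingers, y is the line along which they close (so a half turn about z gives the same grasp; the last joint's range is limited). The gripper opens to 85 mm and grips with 20 to 120 N. Pads are 22 mm wide; open, the fingers measure 114 mm over their backs; the gripper's body (76 mm by 85 mm) begins 54 mm behind the grasp point. The pads swing forward as they close: fully open they stand 13 mm farther back than shut.
Start: joints at [-78.753, 23.915, -0.59, 92.452, 0.269, 63.638, -3.037], TCP at [0.147, 0.607, 0.231] pointing down, gripper open.
Joint ranges: [-161.28, 161.28], [-22.2, 115.67], [-73.04, 71.86], [3.21, 147.25], [-68.34, 248.33], [10.77, 114.83], [-161.83, 161.83]. Speed limits (degrees/s): [108.29, 108.29, 136.94, 136.94, 172.46, 172.46, 172.46].

### API

Orientations are given as [roll, pitch, yaw] about the fixed x, y, z axes, in that order (R = Rz(yaw) Ry(pitch) Rx(roll)).
In Python, from workcell import monitor, camera, get_calibration, finish_job gives the robot as it stands.
- The arm moves only by the tool apply_moves, never from a script. Its argument "motion" is text: rows parted by semicolons, each of 7 numbers parted by spaces: the closure, from 0 (fully open) to 1 (shut), then the shift along the world's x, y, z in mm, then the turn, a rotation vector about the world's x, y, z in rad. A call has 1 to 5 rows; each row shifts and turns the commanded pose from where the row before left it; what a row does not reach is not made up. A row lasts 1/8 s, in which the tool goes at most 62.5 mm and 10.7 degrees, less where a joint would pass 70% of its speed; a pose out of reach is approached as far as the arm can. A call is refused whole if a number of a shift passes 62.5 or a number of a turn 0.188, either way. A call with a gripper value outside its range is refused whole. The fingers move at their own pace and stop on an object; "newtons" is the grip in N (left out, the last holds). Time passes only in rows, so rows that do not move let the fingers close. It gives the time, the measured TCP pose, the force, the opening and the grip force at its end, in the units of the state.
- monitor.state(): the state, without advancing time (a new reading comes with each control period).
- camera(name): name is "side" or "top" or "wrist"; returns (picture, depth): 480x640x3 uint8, blue, green, red; 480x640 float32, m along the optical axis (not along the pixel's ray), 0 where there is no reading.
- get_calibration(name): a dict with "fx", "fy", "cx", "cy" (pixels), "R" (3x3) and "t" (3): a world point X has camera coordinates R X + t. Camera axes: x right, y down, z forward; pixel columns grow to the right and rows downward; lengths in m; the calibration is good to about 2 mm. A picture is of the moment at which its call begins: read the wrist's pose just before it. get_calibration takes no time and is no camera call; for the wrist camera it gives the pose at the moment of the call.
- finish_job(): hands the job in; it is judged then, once.
The state is a dict: "time": time; "joints": joint angles; "qvel": joint speeds; "joint_torque": joint torques, N m; "ee_pos": TCP position; "tool_rot": TCP orientation; "force": force on the tool from outside, world axes, zero at the start; "wrist_torque": the same for the moment, N m; "gripper_width": opening from 0.0 (shut) to 1.0 (fully open); "finger_force": force on a finger pad.
Only numpy, scipy, OpenCV 4.12 (cv2) and the standard library are available. Lean on these libraries where they do the work, as an engineer would, in place of code of your own. Each camera call takes 0.05 s, during which the arm holds its last target. There are 200 camera calls.

### The job

Get the food processor on the worktop running slowly: push its mushroom stop button all the way down, let it come back up, and then turn it clockwise as far as it goes to reset it. Then press the spring-loaded run paddle with the fingertips down to its halfway (slow) position, where it lies level, in line with the tops of the two small posts at its front end; never push it to the bottom. Finish while still holding the paddle there, and leave the other things in the kitchen where they stand.

Things in the scene. Friction and masses are not known exactly. Their poses are not given: they have to be found in the camera images.
- machine: Food processor, fixed: grey housing 260 (its x) by 500 mm (its y), flat deck 80 mm above the worktop; origin at the centre of its underside. A steel bowl, radius 95 mm, stands at its (0, +150 mm), lid 205 and feed tube 245 mm above the worktop. Stop button and run paddle, black on aluminium bases, stand on the deck at y below -20 mm, some 130 mm apart, in either order.
- stop_top (a point): Middle of the top of the mushroom stop button, at rest 152 mm above the worktop: press straight down here. A round cap, radius 26 mm, carries an upright grip bar 42 mm long (this point's x), 14 mm thick (its y), rising 22 mm above the cap; the point is on the bar's top face. z is up; the point moves down and turns with the button. Grip the bar across its thickness to turn it.
- stop (a joint): How far the stop button is pushed down (m): 0 at rest, 0.010 fully down. Spring return: 4 N to start, 9 N fully down. It comes up again by itself.
- stop_turn (a joint): How far the stop button is turned (rad): 0 to 1.4, growing clockwise seen from above; starts between 0 and 0.2, firm stop at 1.4. Light friction (0.05 N m), stays where it is left.
- paddle_pad (a point): Press point on the run paddle's top face, on its centre line, 70 mm from the hinge and 30 mm from the free end. The paddle is a flat black plate 36 mm wide (this point's y), 8 mm thick; the point's x points along it from free end to hinge (away from the robot), z out of its top face. At rest the free end is up by 0.30 rad; with the paddle level this point is 128 mm above the worktop.
- paddle_base: Aluminium base of the run paddle, 130 by 70 mm, on the deck; origin at the centre of its underside, 80 mm above the worktop. The level hinge axis runs along its y at x = +45 mm, 124 mm above the worktop. Two round posts, radius 4 mm, stand at x = -52, y = +/-30 mm beside the paddle's free end; their tops, 128 mm above the worktop, are as high as the top of the level paddle.
- paddle (a joint): How far the run paddle is pressed (rad): 0 at rest (free end up), 0.30 level = halfway (slow), 0.60 at the bottom. Spring return: at the press point about 4 N to start, 9 N when level, 14 N at the bottom; springs up if let go.
- measure: Small steel measuring cup, loose, radius 26 mm, 45 mm high, standing on the deck behind the controls; origin at the centre of its underside. Not to be disturbed.
- mug: White mug, loose, radius 40 mm, 90 mm high; origin at the centre of its underside. Not to be disturbed.
- jar: Glass jar, loose, radius 26 mm, 90 mm high; origin at the centre of its underside. Not to be disturbed.
- spoon: Wooden spoon, 240 mm long, loose, lying along its own x in front of the machine. Not to be disturbed.
- ramekin: White bowl, loose, radius 42 mm, 45 mm high; origin at the centre of its underside. Not to be disturbed.
- soap: Green bottle, loose, radius 30 mm, 190 mm high; origin at the centre of its underside. Not to be disturbed.

How it is judged (in metres and radians):
On the way, in this order (a step that is already met when the one before it is completed fails the run):
1. the stop button is pushed all the way down (value of joint stop above 0.008 m), for 0.1 s.
2. the stop button is up again and turned clockwise to its stop (value of joint stop_turn above 1.2 rad and value of joint stop below 0.004 m), for 0.2 s.
3. the run paddle is held level, halfway down, by the fingers (value of joint paddle between 0.21 and 0.39 rad and contact force between the fingers and paddle above 2 N), for 0.5 s.
At the end, for the whole second after the job is handed in: The fingers hold the run paddle still at 0.21 to 0.39 rad (level is 0.30, about 6 mm either way at the press point), pressing it with more than 2 N; the stop button is turned beyond 1.2 rad and is up (less than 4 mm down) (all of step 2 and all of step 3 and velocity of joint paddle between -0.1 and 0.1 rad/s); the arm keeps its last pose, push and grip.
It fails at once if the run paddle is pushed to the bottom (beyond 0.54 rad) (value of joint paddle above 0.54 rad).
It fails at once if a bystander is moved by more than 30 mm or knocked over (distance of any of measure, mug, jar, spoon, ramekin, soap from where it was at the start of the episode above 0.03 m or angle between any of measure, mug, jar, ramekin, soap's own z axis and vertical above 0.6 rad).
It also fails if it takes over 64 s, if anything falls off the work surface, if the arm or the gripper's body presses on something with over 40 N, if the wrist force passes 120 N, or if a joint passes its speed limit or range.

## Working session

There is one attempt and no reset: what is moved stays moved. The work goes in short steps, Python scripts to look and compute and a tool call to move; the robot and the scene stay as the last step left them, time stands still between calls to the robot, and variables do not carry over. Pictures are saved under pics/ and viewed, at most 10 in all, crops included, and the job is handed in when it is done.

Besides the shell and the picture viewer there is one more tool, called after "Call:" by a JSON object that holds its "method" and its "body". apply_moves: Moves the arm, as the interface text tells. Its arguments: {"type":"object","properties":{"motion":{"type":"string"},"newtons":{"type":"number"}},"required":["motion"]}

```bash
mkdir -p pics
cat > h.py <<'E'
import numpy as np,cv2
from workcell import monitor,camera,get_calibration,finish_job
def pts(d,c):
    v,u=np.mgrid[0:480,0:640]
    P=np.stack([(u-c['cx'])/c['fx']*d,(v-c['cy'])/c['fy']*d,d],-1)
    return (P-np.array(c['t']))@np.array(c['R'])
E
python3 - <<'E'
from h import *
s=monitor.state();print(s)
for n in('top','side'):
    c=get_calibration(n);p,d=camera(n);cv2.imwrite(f'pics/{n}0.png',p);np.savez(f'{n}0.npz',p=p,d=d,P=pts(d,c));print(c)
E
```

```text
{'time': 0.0, 'joints': array([-78.75426284,  23.94953686,  -0.58793245,  92.48683821,
         0.27087511,  63.63696576,  -3.03694437]), 'qvel': array([ 0.07249407,  0.05102573, -0.0395679 , -0.04737108,  0.08229941,
        0.11391154,  0.0281443 ]), 'joint_torque': array([-1.02978163e-03, -8.64449143e+01,  6.78686723e-01, -4.34907210e+01,
        1.90752838e-02,  7.56315014e-03, -4.50399125e-05]), 'ee_pos': array([0.14717174, 0.60706046, 0.23063451]), 'tool_rot': array([-1.79928333e+02,  7.70292010e-03,  1.66375227e+02]), 'force': array([0.21458758, 0.75695932, 0.09530238]), 'wrist_torque': array([-0.04895076, -0.03622027,  0.02366772]), 'finger_force': 0.0, 'gripper_width': 1.0012016445665726}
{'fx': 624.3693555557143, 'fy': 624.3693555557143, 'cx': 319.3040887568514, 'cy': 234.84906587731126, 'R': array([[-0.01072433, -0.99987458,  0.01165428],
       [-0.9866168 ,  0.00868429, -0.16282469],
       [ 0.16270305, -0.01324449, -0.98658618]]), 't': array([0.0665278 , 0.59455847, 1.32748898])}
{'fx': 443.86935295699965, 'fy': 443.86935295699965, 'cx': 327.8198735415575, 'cy': 244.0457680258038, 'R': array([[ 0.97529592, -0.22083366, -0.00550964],
       [-0.16432665, -0.70861678, -0.68619168],
       [ 0.14763   ,  0.67014532, -0.72739991]]), 't': array([-0.55221476,  0.23440274,  0.8738985 ])}
```

View pics/top0.png

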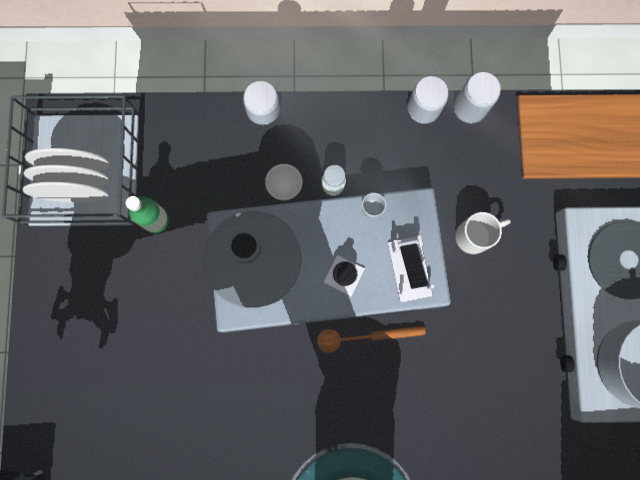

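View pics/side0.png

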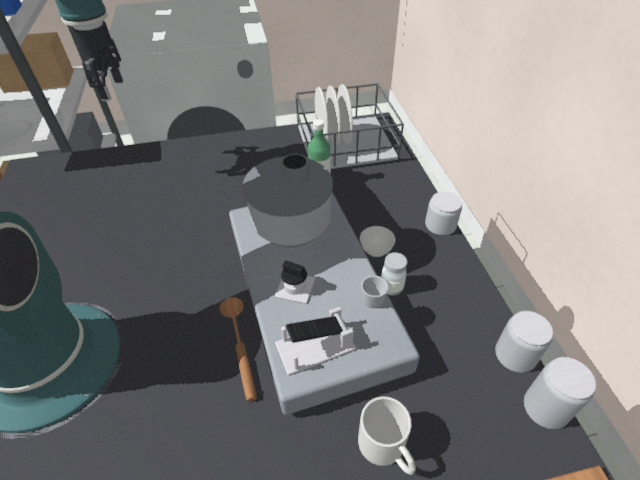

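The top view shows the stop button at about (345,272), the paddle at (414,267) on its white base, and the cup at (373,204). The bowl is to the left, the spoon is below the machine and the mug is at (478,233).

Run:
```python
from h import *
t=np.load('top0.npz');p=t['p'][190:310,310:460]
p=np.clip(255*(p/255.)**0.5,0,255).astype(np.uint8)
cv2.imwrite('pics/tc.png',cv2.resize(p,None,fx=5,fy=5,interpolation=cv2.INTER_CUBIC))
t=np.load('side0.npz');p=t['p'][250:380,260:400]
p=np.clip(255*(p/255.)**0.5,0,255).astype(np.uint8)
cv2.imwrite('pics/sc.png',cv2.resize(p,None,fx=4.5,fy=4.5,interpolation=cv2.INTER_CUBIC))
for n in('top','side'):
    P=np.load(n+'0.npz')['P'];z=P[...,2]
    roi=(P[...,0]>.4)&(P[...,0]<.8)&(P[...,1]<.04)&(P[...,1]>-.25)
    for lo,hi in((.075,.085),(.122,.127),(.127,.135),(.135,.145),(.146,.157)):
        m=roi&(z>lo)&(z<hi)
        q=P[m][:,:2]
        if len(q)<5: print(n,lo,len(q));continue
        print(n,lo,hi,len(q),cv2.minAreaRect((q*1000).astype(np.float32)), (q.mean(0)*1000).round())
```

```text
top 0.075 0.085 9596 ((575.8650512695312, -104.8944091796875), (327.1099548339844, 289.75823974609375), 0.0022942821960896254) [556. -78.]
top 0.122 0.127 218 ((567.4016723632812, -77.93328857421875), (207.84393310546875, 201.35946655273438), 82.7469482421875) [564. -32.]
top 0.127 0.135 511 ((566.5678100585938, -79.04927825927734), (205.37472534179688, 199.1391143798828), 82.12620544433594) [534. -62.]
top 0.135 0.145 336 ((521.2664794921875, -61.928489685058594), (82.61502838134766, 188.42471313476562), 10.1751708984375) [ 533. -121.]
top 0.146 0.157 463 ((494.8387145996094, -64.41345977783203), (57.0958251953125, 179.97857666015625), 1.7067935466766357) [496. -90.]
side 0.075 0.085 10722 ((583.6619873046875, -72.52447509765625), (322.1485900878906, 257.5220947265625), 5.828422546386719) [555. -96.]
side 0.122 0.127 274 ((563.296630859375, -86.49669647216797), (194.05078125, 201.149658203125), 81.44944763183594) [570. -54.]
side 0.127 0.135 555 ((538.2451171875, -94.00736999511719), (189.19451904296875, 193.13821411132812), 68.88164520263672) [535. -86.]
side 0.135 0.145 471 ((528.8179931640625, -63.86109924316406), (86.18781280517578, 173.7338104248047), 3.1568305492401123) [ 524. -108.]
side 0.146 0.157 557 ((492.0181884765625, -64.58177185058594), (181.8027801513672, 46.490638732910156), 86.49433898925781) [490. -96.]
```

View pics/tc.png

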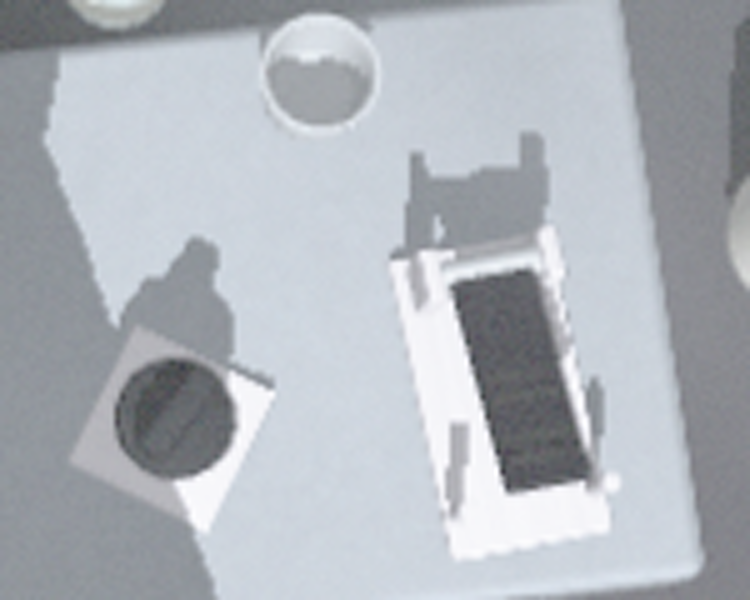

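View pics/sc.png

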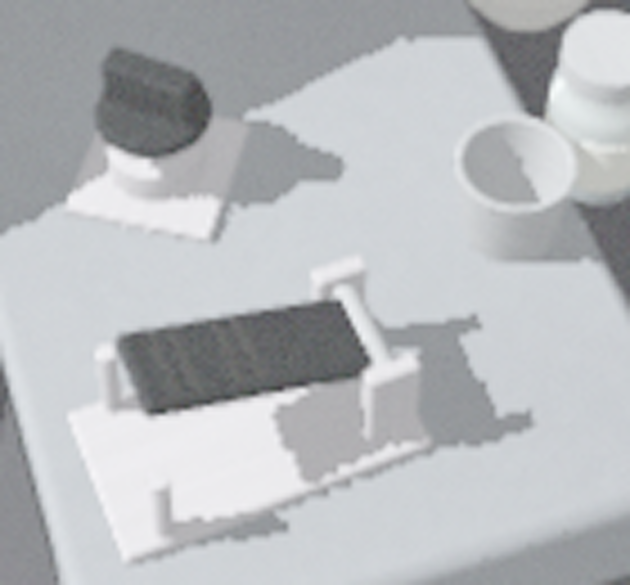

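The crops show the button at crop (175,418), with its bar lying diagonally, and the paddle from hinge end (495,280) to free end (550,480).

Run:
```python
from h import *
for n in('top','side'):
    f=np.load(n+'0.npz');P=f['P'];g=f['p'].max(-1);z=P[...,2]
    roi=(P[...,0]>.46)&(P[...,0]<.63)
    # stop
    y=P[...,1]
    s=roi&(y>-.095)&(y<.005)
    m=s&(z>.12)&(z<.165)&(g<110); print(n,'cap circle',cv2.minEnclosingCircle((P[m][:,:2]*1000).astype(np.float32)),P[m].mean(0))
    m=s&(z>.144)&(z<.165)&(g<110);q=(P[m][:,:2]*1000).astype(np.float32)
    print(' bar',len(q),cv2.minAreaRect(q),P[m].mean(0),np.percentile(P[m][:,2],[10,50,90]))
    vals,vec=np.linalg.eigh(np.cov(q.T));print(' dir',np.degrees(np.arctan2(vec[1,1],vec[0,1])),vals**.5)
    s=roi&(y<-.095)&(y>-.22)
    m=s&(z>.11)&(z<.165)&(g<80);m=cv2.erode(m.astype(np.uint8),np.ones((3,3)))>0
    q=P[m];print('paddle',len(q),cv2.minAreaRect((q[:,:2]*1000).astype(np.float32)),q.mean(0))
    c,_,_,_=np.linalg.lstsq(np.c_[q[:,:2],np.ones(len(q))],q[:,2],rcond=None);print(' plane',c,np.degrees(np.arctan2(-c[1],-c[0])),np.arctan(np.hypot(c[0],c[1])))
    m=(P[...,0]>.44)&(P[...,0]<.66)&(y<-.08)&(y>-.24)&(z>.0835)&(z<.1)&(g>150);q=P[m]
    print(' base',len(q),cv2.minAreaRect((q[:,:2]*1000).astype(np.float32)),np.median(q[:,2]))
    m=(P[...,0]>.6)&(P[...,0]<.72)&(y<-.04)&(y>-.17)&(z>.1)&(z<.15)
    q=P[m];print(' cup?',len(q),cv2.minEnclosingCircle((q[:,:2]*1000).astype(np.float32)))
c=get_calibration('top')
def px(u,v,z):
    R=np.array(c['R']);t=np.array(c['t']);r=R.T@np.array([(310+u/5-c['cx'])/c['fx'],(190+v/5-c['cy'])/c['fy'],1]);o=-R.T@t
    return (o+r*(z-o[2])/r[2]).round(4)
print([px(*a) for a in((175,418,.13),(150,435,.152),(205,390,.152),(505,493,.15),(590,478,.15),(452,283,.128),(535,268,.128),(390,262,.084),(455,560,.084),(608,530,.084),(612,483,.128),(460,425,.128))])
```

```text
top cap circle ((525.15966796875, -45.08557891845703), 67.1965103149414) [ 0.50190274 -0.00338485  0.13490075]
 bar 42 ((509.6629638671875, -0.20500850677490234), (10.2340087890625, 23.41153907775879), 89.56867980957031) [0.51250451 0.00074548 0.15167973] [0.14870376 0.15144964 0.1546503 ]
 dir 172.33205226995113 [2.99727246 5.5196966 ]
paddle 572 ((514.6463623046875, -129.2196044921875), (85.04492950439453, 31.096221923828125), 9.537558555603027) [ 0.51488322 -0.12909924  0.14466626]
 plane [-0.29849565 -0.04421249  0.29264886] 8.425262756583624 0.29306355485535973
 base 1323 ((550.4365844726562, -145.13336181640625), (129.5543670654297, 218.59959411621094), 89.90357971191406) 0.08699946416547527
 cup? 172 ((647.2484741210938, -52.69552230834961), 26.208036422729492)
side cap circle ((500.5423583984375, 3.2285871505737305), 23.634235382080078) [ 0.50337735 -0.00316091  0.13398759]
 bar 61 ((508.7314453125, -0.9686579704284668), (11.537009239196777, 21.369529724121094), 89.0975112915039) [ 5.09574861e-01 -4.78969945e-05  1.49696826e-01] [0.14627719 0.15024793 0.15269521]
 dir 169.323
[... 201 characters left out ...]
794 -0.06027367  0.29325479] 11.104565066524636 0.3032921852077016
 base 1238 ((530.1500244140625, -130.9931182861328), (163.11021423339844, 79.81311798095703), 10.210783004760742) 0.08751968592532805
 cup? 276 ((645.3809814453125, -53.560611724853516), 25.861337661743164)
[array([0.5007, 0.01  , 0.13  ]), array([0.4917, 0.0214, 0.152 ]), array([ 0.5097, -0.0012,  0.152 ]), array([ 0.4671, -0.1214,  0.15  ]), array([ 0.4728, -0.1559,  0.15  ]), array([ 0.5559, -0.1059,  0.128 ]), array([ 0.5619, -0.1406,  0.128 ]), array([ 0.5716, -0.0859,  0.084 ]), array([ 0.4441, -0.1098,  0.084 ]), array([ 0.4561, -0.175 ,  0.084 ]), array([ 0.4725, -0.169 ,  0.128 ]), array([ 0.4969, -0.1073,  0.128 ])]
```

Run:
```python
from h import *
for n in('top','side'):
    f=np.load(n+'0.npz');P=f['P'];g=f['p'].max(-1);x,y,z=np.moveaxis(P,-1,0)
    s=(x>.46)&(x<.55)&(y>-.03)&(y<.045)
    m=s&(z>.118)&(z<.165)&(g<110); print(n,'cap',cv2.minEnclosingCircle((P[m][:,:2]*1000).astype(np.float32)),P[m].mean(0))
    for lo in(.14,.144,.147):
        m=s&(z>lo)&(z<.165);q=(P[m][:,:2]*1000).astype(np.float32)
        vals,vec=np.linalg.eigh(np.cov(q.T));print(' bar',lo,len(q),cv2.minAreaRect(q),P[m].mean(0),np.degrees(np.arctan2(vec[1,1],vec[0,1])),vals**.5)
```

```text
top cap ((503.16131591796875, 9.7151517868042), 25.921554565429688) [0.50155077 0.01121114 0.13584883]
 bar 0.14 144 ((502.5525817871094, 10.039179801940918), (13.704194068908691, 42.08540725708008), 52.62018585205078) [0.5022676  0.01022812 0.15193016] 142.73664602507054 [ 4.00578464 12.12986291]
 bar 0.144 141 ((502.5525817871094, 10.039179801940918), (13.704194068908691, 42.08540725708008), 52.62018585205078) [0.50247372 0.01015974 0.15213493] 142.77383556574532 [ 3.99367201 11.98794624]
 bar 0.147 140 ((502.5525817871094, 10.039179801940918), (13.704194068908691, 42.08540725708008), 52.62018585205078) [0.50251842 0.01018356 0.1521801 ] 142.71232501555664 [ 3.97031788 12.02834859]
side cap ((500.7232666015625, 9.5861177444458), 25.152557373046875) [0.49893247 0.00325267 0.1370434 ]
 bar 0.14 191 ((499.7901611328125, 9.546615600585938), (16.587078094482422, 43.454559326171875), 57.43537902832031) [0.50014809 0.00771072 0.14900507] 144.01690146322912 [ 4.10653857 12.37554678]
 bar 0.144 163 ((500.3208923339844, 9.664636611938477), (15.816832542419434, 42.68703842163086), 57.43537902832031) [0.50033523 0.0083357  0.15019899] 144.308640983378 [ 4.10716692 12.3384845 ]
 bar 0.147 143 ((500.3208923339844, 9.664636611938477), (15.816832542419434, 42.68703842163086), 57.43537902832031) [0.50041045 0.00890316 0.15087225] 144.0621608872084 [ 4.06519877 12.13770525]
```

Run:
```python
from h import *
for n in('top','side'):
    P=np.load(n+'0.npz')['P'];x,y,z=np.moveaxis(P,-1,0)
    m=(x>.3)&(x<.75)&(y>.03)&(y<.35)&(z>.19)&(z<.215);q=(P[m][:,:2]*1000).astype(np.float32);print(cv2.minEnclosingCircle(q))
c=get_calibration('wrist');print(-np.array(c['R']).T@c['t'])
```

```text
((525.78125, 193.42938232421875), 94.91751861572266)
((522.2156372070312, 193.06858825683594), 95.9969482421875)
[0.06392937 0.62690253 0.37368858]
```

Call:
{"method": "apply_moves", "body": {"motion": "1 0 -20 30 0 0 0; 1 10 -40 30 0 0 0; 1 30 -50 20 0 0 0; 1 35 -50 10 0 0 0; 1 40 -40 0 0 0 0"}}

```text
time: 0.72
ee_pos: [0.263, 0.4057, 0.3221]
tool_rot: [179.9, 0.0, 166.4]
force: [1.0, 1.4, -0.5]
gripper_width: -0.002
finger_force: 0.0
```

Call:
{"method": "apply_moves", "body": {"motion": "1 34 -57 0 0 0 -0.06; 1 34 -57 0 0 0 -0.06; 1 34 -57 0 0 0 -0.06; 1 34 -57 0 0 0 -0.06; 1 34 -57 0 0 0 -0.06"}}

```text
time: 1.35
ee_pos: [0.4228, 0.1371, 0.3213]
tool_rot: [180.0, -0.0, 149.1]
force: [1.2, 0.8, 0.8]
gripper_width: 0.002
finger_force: 0.0
```

Call:
{"method": "apply_moves", "body": {"motion": "1 34 -57 -30 0 0 -0.06; 1 35 -55 -40 0 0 -0.05; 1 0 0 -40 0 0 0; 1 0 0 -30 0 0 0; 1 0 0 0 0 0 0"}}

```text
time: 1.98
ee_pos: [0.4789, 0.0448, 0.1914]
tool_rot: [-179.8, -0.1, 142.9]
force: [-0.4, -0.6, 1.2]
gripper_width: 0.001
finger_force: 0.0
```

Call:
{"method": "apply_moves", "body": {"motion": "1 12 -18 0 0 0 0; 1 10.5 -17 0 0 0 0; 1 0 0 -20 0 0 0; 1 0 0 -12 0 0 0; 1 0 0 0 0 0 0"}}

```text
time: 2.6
ee_pos: [0.5024, 0.0104, 0.1609]
tool_rot: [-180.0, -0.0, 142.9]
force: [0.6, 1.1, 0.4]
gripper_width: 0.0
finger_force: 0.0
```

Call:
{"method": "apply_moves", "body": {"motion": "1 0 0 -8 0 0 0; 1 0 0 -5 0 0 0; 1 0 0 -3 0 0 0; 1 0 0 -2 0 0 0; 1 0 0 0 0 0 0"}}

```text
time: 3.22
ee_pos: [0.5031, 0.0103, 0.1432]
tool_rot: [180.0, 0.0, 142.9]
force: [-0.8, 1.0, 8.7]
gripper_width: 0.002
finger_force: 3.9
```

Contact reads 8.7 N, which is nearly the full 9 N. I'll push a little further until the force rises.

Call:
{"method": "apply_moves", "body": {"motion": "1 0 0 -1.5 0 0 0; 1 0 0 -1 0 0 0; 1 0 0 0 0 0 0; 1 0 0 0 0 0 0"}}

```text
time: 3.72
ee_pos: [0.5036, 0.0103, 0.1417]
tool_rot: [179.9, 0.1, 142.9]
force: [-5.0, 0.5, 27.7]
gripper_width: 0.003
finger_force: 13.6
```

Call:
{"method": "apply_moves", "body": {"motion": "1 0 0 5 0 0 0; 1 0 0 15 0 0 0; 0.4 0 0 10 0 0 0; 0.4 0 0 0 0 0 0; 0.4 0 0 0 0 0 0"}}

```text
time: 4.35
ee_pos: [0.5024, 0.0102, 0.1701]
tool_rot: [-180.0, -0.0, 142.9]
force: [0.1, -0.1, -0.4]
gripper_width: 0.598
finger_force: 0.0
```

Run:
```python
from h import *
print(monitor.state()['ee_pos'])
a=camera('wrist')[0];b=camera('side')[0][200:380,200:440]
cv2.imwrite('pics/w1.png',np.hstack([cv2.resize(a,(400,300)),cv2.resize(b,(400,300))]))
```

```text
[0.50235471 0.01021534 0.17007311]
```

View pics/w1.png

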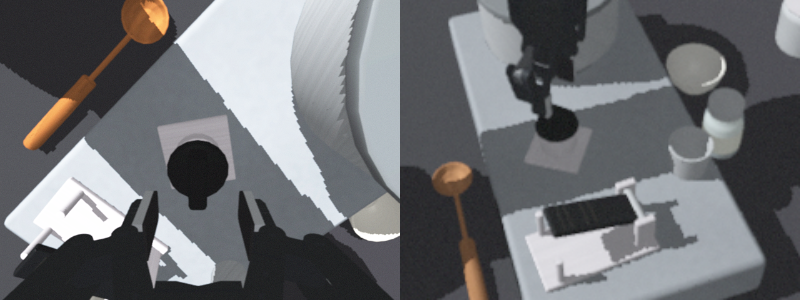

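The wrist view shows the bar, with its end at about (198,205), centred between the fingers and aligned with them. I'll lower and grip.

Call:
{"method": "apply_moves", "body": {"motion": "0.4 0 0 -12 0 0 0; 0.4 0 0 -12 0 0 0; 0.4 0 0 -7 0 0 0; 0.4 0 0 0 0 0 0; 1 0 0 0 0 0 0", "newtons": 25}}

```text
time: 5.08
ee_pos: [0.5027, 0.0101, 0.1395]
tool_rot: [180.0, 0.0, 142.9]
force: [0.1, -0.2, 0.5]
gripper_width: 0.397
finger_force: 0.0
```

Call:
{"method": "apply_moves", "body": {"motion": "1 0 0 0 0 0 0; 1 0 0 0 0 0 0; 1 0 0 0 0 0 0"}}

```text
time: 5.45
ee_pos: [0.5026, 0.01, 0.1395]
tool_rot: [-180.0, 0.0, 142.9]
force: [-1.6, -3.7, 3.1]
gripper_width: 0.155
finger_force: 28.9
```

Call:
{"method": "apply_moves", "body": {"motion": "1 0 0 0 0 0 -0.15; 1 0 0 0 0 0 -0.15; 1 0 0 0 0 0 -0.15; 1 0 0 0 0 0 -0.15; 1 0 0 0 0 0 -0.15"}}

```text
time: 6.08
ee_pos: [0.5021, 0.0096, 0.1393]
tool_rot: [-179.9, 0.0, 99.6]
force: [-4.8, -4.2, 3.3]
gripper_width: 0.155
finger_force: 29.0
```

Call:
{"method": "apply_moves", "body": {"motion": "1 0 0 0 0 0 -0.15; 1 0 0 0 0 0 -0.15; 1 0 0 0 0 0 -0.1; 1 0 0 0 0 0 -0.05; 1 0 0 0 0 0 0"}}

```text
time: 6.7
ee_pos: [0.5018, 0.0096, 0.1391]
tool_rot: [-179.9, 0.1, 74.1]
force: [-6.4, -5.2, 4.8]
gripper_width: 0.16
finger_force: 29.0
```

```bash
python3 -c "
from h import *
s=monitor.state();print(s['wrist_torque'],s['tool_rot'],s['force'],s['joints'])"
```

```text
[-1.33373946  1.38629492 -0.01614931] [-1.79917966e+02  7.01896038e-02  7.40543181e+01] [-6.41366659 -5.22804781  4.82548328] [-42.96286426  24.24135878  47.03907541 115.75038857 -23.14572183
  49.67719596   0.98078685]
```

Call:
{"method": "apply_moves", "body": {"motion": "1 0 0 0 0 0 -0.05; 1 0 0 0 0 0 -0.04; 1 0 0 0 0 0 -0.03; 1 0 0 0 0 0 0"}}

```text
time: 7.2
ee_pos: [0.5018, 0.0096, 0.1391]
tool_rot: [-179.9, 0.1, 67.3]
force: [-6.6, -5.9, 2.9]
gripper_width: 0.159
finger_force: 40.0
```

```bash
python3 -c "
from h import *
s=monitor.state();print(s['wrist_torque'],s['tool_rot'],s['force'],s['joints'])"
```

```text
[-1.42552277  1.44207347  1.05941199] [-1.79932553e+02  8.89130672e-02  6.72737360e+01] [-6.56264401 -5.93182916  2.94502735] [-44.18518346  24.82306832  48.71081859 115.77582681 -24.24684621
  49.97391073  -4.78149056]
```

The stop has been reached: wrist torque is 1.06 N m. I'll release and lift.

Call:
{"method": "apply_moves", "body": {"motion": "0.5 0 0 0 0 0 0; 0.5 0 0 0 0 0 0; 0.5 0 0 10 0 0 0; 0.5 0 0 25 0 0 0; 0.5 0 0 30 0 0 0"}}

```text
time: 7.82
ee_pos: [0.5025, 0.01, 0.2055]
tool_rot: [-180.0, 0.0, 67.2]
force: [-0.5, 0.1, 0.7]
gripper_width: 0.5
finger_force: 0.0
```

Call:
{"method": "apply_moves", "body": {"motion": "1 0 -40 10 0 0 0; 1 0 -40 0 0 0 0; 1 0 -30 0 0 0 0; 1 0 -20 0 0 0 0; 1 0 0 0 0 0 0"}}

```text
time: 8.45
ee_pos: [0.5025, -0.1213, 0.215]
tool_rot: [180.0, 0.0, 67.1]
force: [0.1, 0.1, 0.5]
gripper_width: -0.003
finger_force: 0.0
```

Run:
```python
from h import *
for n in('top','side'):
    c=get_calibration(n);p,d=camera(n);P=pts(d,c);x,y,z=np.moveaxis(P,-1,0)
    s=(x>.46)&(x<.55)&(y>-.03)&(y<.045)
    m=s&(z>.144)&(z<.165);q=(P[m][:,:2]*1000).astype(np.float32)
    if len(q)>5: print(n,len(q),cv2.minAreaRect(q),P[m].mean(0))
    if n=='side':cv2.imwrite('pics/s2.png',cv2.resize(p[200:380,200:440],(800,600)))
s=monitor.state();print(s['joints'],s['ee_pos'],s['tool_rot'])
```

```text
top 147 ((502.5965881347656, 10.097238540649414), (41.974430084228516, 14.2962646484375), 71.96786499023438) [0.50226942 0.01020467 0.15222838]
[-34.31673611  20.4423235   54.27392658 110.11167191 -19.3159586
  59.08740346   5.63068146] [ 0.50271085 -0.11940676  0.21462329] [ 1.79996515e+02 -1.53834511e-02  6.72511285e+01]
```

View pics/s2.png

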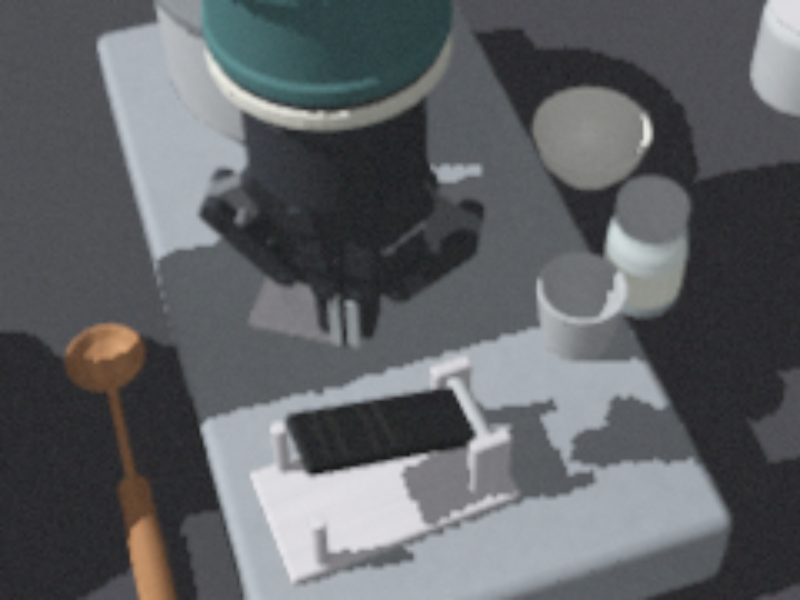

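The bar is now at about 70° in world axes, turned clockwise from 143°, and the bystanders have not moved. Next is the paddle: align the tool and come above the press point.

Call:
{"method": "apply_moves", "body": {"motion": "1 -4 -5 -5 0 0 0.14; 1 -5 -5 -10 0 0 0.14; 1 -4 -4 -10 0 0 0.14; 1 0 0 -10 0 0 0.14; 1 0 0 -5 0 0 0"}}

```text
time: 9.18
ee_pos: [0.4897, -0.133, 0.1742]
tool_rot: [-180.0, -0.0, 99.4]
force: [0.7, -0.5, -0.1]
gripper_width: 0.0
finger_force: 0.0
```

Call:
{"method": "apply_moves", "body": {"motion": "1 0 0 -8 0 0 0; 1 0 0 -5 0 0 0; 1 0 0 -5 0 0 0; 1 0 0 -3 0 0 0; 1 0 0 0 0 0 0"}}

```text
time: 9.8
ee_pos: [0.4896, -0.1339, 0.1533]
tool_rot: [-180.0, 0.0, 99.3]
force: [-0.3, 1.0, 1.8]
gripper_width: -0.002
finger_force: 0.8
```

Call:
{"method": "apply_moves", "body": {"motion": "1 0 0 -5 0 0 0; 1 0 0 -5 0 0 0; 1 0 0 -4 0 0 0; 1 0 0 -2 0 0 0; 1 0 0 0 0 0 0"}}

```text
time: 10.42
ee_pos: [0.4892, -0.134, 0.137]
tool_rot: [-180.0, -0.0, 99.3]
force: [-4.3, -0.7, 5.5]
gripper_width: -0.0
finger_force: 3.0
```

Call:
{"method": "apply_moves", "body": {"motion": "1 0 0 -3 0 0 0; 1 0 0 -3 0 0 0; 1 0 0 -2 0 0 0; 1 0 0 -1 0 0 0; 1 0 0 0 0 0 0"}}

```text
time: 11.05
ee_pos: [0.489, -0.1341, 0.128]
tool_rot: [-179.9, -0.0, 99.3]
force: [-6.3, -0.2, 8.8]
gripper_width: -0.0
finger_force: 4.1
```

Run:
```python
from h import *
for n in('top','side'):
    c=get_calibration(n);p,d=camera(n);P=pts(d,c);x,y,z=np.moveaxis(P,-1,0)
    u=(x-.558)*np.cos(.178)+(y+.1225)*np.sin(.178);v=-(x-.558)*np.sin(.178)+(y+.1225)*np.cos(.178)
    m=(u>-.105)&(u<-.005)&(abs(v)<.014)&(z>.105)&(z<.16)&(p.max(-1)<90)
    for a in range(-105,-4,10):
        k=m&(u>a/1e3)&(u<(a+10)/1e3)
        if k.sum()>3: print(n,a,k.sum(),np.median(z[k]).round(4))
    if n=='side':cv2.imwrite('pics/s3.png',cv2.resize(p[250:380,250:420],(785,600),interpolation=2))
s=monitor.state();print(s['force'],s['ee_pos'],s['finger_force'])
```

```text
top -15 4 0.1281
side -95 79 0.1275
side -85 90 0.1295
side -75 45 0.1297
side -65 60 0.1291
side -55 72 0.1279
side -45 81 0.1277
side -35 78 0.1277
side -25 73 0.1276
side -15 79 0.1273
[-7.03505982 -1.23671998  8.48234895] [ 0.48898502 -0.13412451  0.12807927] 4.131871753966152
```

View pics/s3.png

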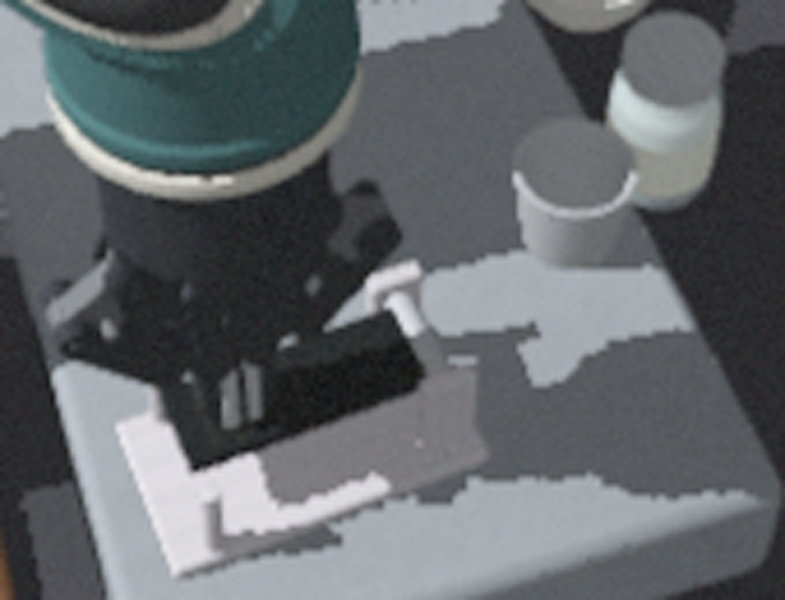

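The paddle lies level at 0.128 m from hinge to free end, with about 8.8 N on the fingers. I'll hold it, then hand in.

Call:
{"method": "apply_moves", "body": {"motion": "1 0 0 0 0 0 0; 1 0 0 0 0 0 0; 1 0 0 0 0 0 0; 1 0 0 0 0 0 0; 1 0 0 0 0 0 0"}}

```text
time: 11.78
ee_pos: [0.489, -0.1341, 0.1281]
tool_rot: [-179.9, -0.0, 99.3]
force: [-5.8, -1.5, 7.8]
gripper_width: 0.004
finger_force: 4.1
```

```bash
python3 -c "
from h import *
print(monitor.state()['ee_pos'],finish_job())"
```

```text
the job is handed in; nothing more can be done
[ 0.4889645  -0.13407862  0.1280733 ] None
```

I handed the job in after about 12 s: I pushed the stop button down until it bottomed, let it come up and turned it clockwise to its firm stop, and the fingers now hold the run paddle level (top face about 128 mm) with about 8 N; the hand-in returned no verdict.

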